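# Gather the brass candlesticks into the tray

## Robot

A 6-joint arm with a two-finger parallel gripper is mounted at the origin on the work surface. World frame = base frame: x ahead of the robot, y to its left, z up, the work surface at z = 0. Lengths are in m, angles in rad, forces in N, time in s.
With the tool pointing down it reaches from about 0.35 to 0.975 m from the base axis. Payload 4.9 kg.
Tool frame: the origin (TCP) lies on the centre line of the jaws, within the pads' length; the fingertips stand ahead of it and the grasp point (between the pads) is the TCP (manip.tip_extent is the z of the fingertips in the tool frame, in m); z points along the fingers, y is the line along which they close (so a half turn about z gives the same grasp; the last joint's range is limited). The gripper opens to 85 mm and grips with 20 to 120 N. Pads are 22 mm wide; open, the fingers measure 114 mm over their backs; the gripper's body (76 mm by 85 mm) begins 54 mm behind the grasp point. The pads swing forward as they close: fully open they stand 13 mm farther back than shut.
Start: joints at [-1.462, 0.053, 1.613, -0, 1.476, -0.119], TCP at [0.141, -0.609, 0.217] pointing down, gripper open.
Joint ranges: [-3.01, 3.01], [-1.01, 2.22], [0.06, 2.58], [-1.02, 4.17], [0.09, 2.62], [-3.14, 3.14]. Speed limits (rad/s): [2.57, 2.57, 3.14, 3.14, 3.14, 3.14].

## Interface

Orientations are given as a unit quaternion [w, x, y, z].
In Python, from plant import manip gives the robot as it stands. The module is installed in compiled form; this text tells all that it offers.
- The arm moves only by the tool creep_tool, called after ">>>" as name(argument=value, ...), one argument or row to a line, values as JSON. Schema: {"type":"object","properties":{"ticks":{"type":"object","properties":{"segments":{"type":"array","items":{"type":"array","items":{"type":"number"},"minItems":7,"maxItems":7},"minItems":1,"maxItems":5}},"additionalProperties":false,"required":["segments"]},"only":{"type":"string"},"quiet":{"type":"boolean"},"lines":{"type":"string"}},"required":["ticks"],"additionalProperties":false}. ticks is an object whose key "segments" holds a list of rows, 1 to 5 of them, each of 7 numbers: the opening from 0.0 (shut) to 1.0 (fully open), then dx, dy, dz in m, then a rotation vector rx, ry, rz in rad; each row shifts and turns the commanded pose from where the row before left it, along the tool's axes as they then stand; what a row does not reach is not made up. A row lasts 1/8 s, in which the tool goes at most 0.0625 m and 0.188 rad, less where a joint would pass 70% of its speed; a pose out of reach is approached as far as the arm can. The fingers move at their own pace and stop on an object; the grip force is fixed at half the most. Time passes only in rows, so rows that do not move let the fingers close. The tool returns the time, the measured TCP pose, the force, the opening and the grip force at its end. only (a regular expression) keeps the lines of the reply that match it, lines (a string "A,B") keeps lines A to B, and quiet returns only ok. Input that does not fit is refused with a message, and nothing moves.
- manip.state(): the state, without advancing time (a new reading comes with each control period).
- manip.grab_frame(name): name is "side" or "top" or "wrist"; returns (picture, depth): 480x640x3 uint8, red, green, blue; 480x640 float32, m along the optical axis (not along the pixel's ray), 0 where there is no reading.
- manip.camera_params(name): a dict with "intrinsics" (3x3 intrinsics, pixels), "k1" (the pictures are not rectified: a ray, as slopes to the right and down, at radius r is drawn at 1 + k1 r^2 times it, then the intrinsics apply), "xyz" and "orientation" of the camera in the world. Camera axes: x right, y down, z forward; pixel columns grow to the right and rows downward; lengths in m; the calibration is good to about 2 mm. A picture is of the moment at which its call begins: read the wrist's pose just before it. camera_params takes no time and is no camera call; for the wrist camera it gives the pose at the moment of the call.
- manip.job_done(): hands the job in; it is judged then, once.
Trained networks look in the newest picture that a camera, given by its name, has taken for a name from the list of things; names that differ only in an ending like _2 or _b are one class to them, and where a whole thing is asked for, a point or a joint stands for the part that bears it (a point fixed in the world has none). Each returns a list of dicts, best first, with "conf" (0 to 1); they miss things now and then, are a little off and sometimes report something else, mostly with a low value. They report only what shows in the picture. A call takes as long as a camera call.
- manip.look_for(camera, query): "extent" ([left, top, right, bottom] in pixels, round what is visible of it).
- manip.outline_of(camera, query): "region" (480x640 bool, what is visible of it) and "extent" ([left, top, right, bottom] in pixels, round what is visible of it).
- manip.mark_of(camera, query): "centre" ([row, column] in pixels: a listed point, or the origin of a listed thing).
The state is a dict: "time": time; "joint_pos": joint angles; "joint_vel": joint speeds; "joint_efforts": joint torques, N m; "tool_pos": TCP position; "tool_rot": TCP orientation; "contact_force": force on the tool from outside, world axes, zero at the start; "ft_torque": the same for the moment, N m; "gripper_width": opening from 0.0 (shut) to 1.0 (fully open); "grasp_force": force on a finger pad.
Only numpy, scipy, OpenCV 4.12 (cv2) and the standard library are available. Lean on these libraries where they do the work, as an engineer would, in place of code of your own. Each camera call takes 0.05 s, during which the arm holds its last target. There are 200 camera calls.

## Task

Gather the three brass candlesticks into the wooden tray, standing each one upright and flat on the floor of the dish that has the shape of its foot (round foot in the round dish, square in the square dish, the two-candle one in the oblong dish). Leave the brass goblet, bud vase and letter rack standing where they are.

Things in the scene. Friction and masses are not known exactly. Their poses are not given: they have to be found in the camera images.
- tray: Low dark-wood tray fixed to the table, 116 mm across (its x) by 366 mm long (its y), floor 8 mm thick, walls 8 mm thick, 24 mm high. Three white ceramic dishes stand in it in a row along y, about 115 mm apart, in an order that changes. It lies in the far part of the working area, turned by up to 0.2 rad. Origin: centre of the underside, z up.
- dish_round: Round white ceramic dish fixed in the tray: 82 mm outside, 74 mm inside, floor 4 mm thick, rim 12 mm high. Origin: centre of the underside, z up. Its underside lies on the tray floor, 8 mm above the table.
- dish_square: Square white ceramic dish fixed in the tray: 82 mm outside, 74 mm inside, floor 4 mm thick, rim 12 mm high; sides along its x and y. Origin: centre of the underside, z up. Its underside is 8 mm above the table.
- dish_oblong: Oblong white ceramic dish fixed in the tray: inside 102 mm along its x by 58 mm along its y, outside 110 by 66 mm, floor 4 mm thick, rim 12 mm high; its long side runs along the tray's length. Origin: centre of the underside, z up. Its underside is 8 mm above the table.
- stick_round: Loose brass candlestick on a round foot 56 mm in diameter, 115 mm tall, about 0.35 kg, upright: slender stem, drip pan (38 mm across) 74 to 77 mm up, above it the candle socket, a cylinder 26 mm in diameter from 77 mm to the top, with a dark candle hole in its top: grip it there. Origin: centre of the underside, z up.
- stick_square: Loose brass candlestick on a square foot 56 mm wide, 115 mm tall, about 0.38 kg, upright: slender stem, drip pan (38 mm across) 74 to 77 mm up, above it a square candle socket 26 mm wide from 77 mm to the top, sides parallel to the foot's (x and y), with a dark candle hole in its top: grip it there. Origin: centre of the underside, z up.
- stick_twin: Loose brass two-candle candlestick on an oblong foot 84 mm (its x) by 40 mm (y), about 0.42 kg, upright: a crossbar along x carries two cups, 24 mm in diameter, at x = -30 and 30 mm, tops 80 mm up; between them a flat grip plate 26 mm wide (x), 12 mm thick (y), from 82 mm to its top at 120 mm: grip it there across y. Origin: centre of the underside, z up.
- goblet: Look-alike, loose: a brass goblet 110 mm tall on a round foot 56 mm in diameter, with an open hollow bowl 54 mm across at the rim. Stays where it stands. Origin: centre of the underside, z up.
- bud_vase: Look-alike, loose: a brass bud vase 113 mm tall on a square foot 56 mm wide, with a round belly 48 mm across, a narrow neck and a round flared lip 30 mm across. Stays where it stands. Origin: centre of the underside, z up.
- letter_rack: Look-alike, loose: a brass letter rack on an oblong foot 84 mm (its x) by 40 mm (its y), with three thin upright plates along x, two 90 mm and one 110 mm tall. Stays where it stands. Origin: centre of the underside, z up.

How it is judged:
At the end, for the whole second after the job is handed in: Each candlestick is released, at rest, upright (0.08 rad) and flat on the floor of the dish shaped like its foot (origin within 15 mm of the dish's sideways and 1 to 7.5 mm above it); goblet, bud vase and letter rack are upright, at rest and within 25 mm of their start (horizontal distance between stick_round and dish_round below 0.015 m and z of stick_round in the frame of dish_round between 0.001 and 0.0075 m and angle between each of stick_round, stick_square, stick_twin's own z axis and vertical below 0.08 rad and linear speed of each of stick_round, stick_square, stick_twin, goblet, bud_vase, letter_rack below 0.02 m/s and angular speed of each of stick_round, stick_square, stick_twin below 0.2 rad/s and horizontal distance between stick_square and dish_square below 0.015 m and z of stick_square in the frame of dish_square between 0.001 and 0.0075 m and horizontal distance between stick_twin and dish_oblong below 0.015 m and z of stick_twin in the frame of dish_oblong between 0.001 and 0.0075 m and distance of each of goblet, bud_vase, letter_rack from where it was at the start of the episode below 0.025 m and angle between each of goblet, bud_vase, letter_rack's own z axis and vertical below 0.1 rad); the robot touches nothing.
It fails at once if the goblet is shifted more than 25 mm or tipped (distance of goblet from where it was at the start of the episode above 0.025 m or angle between goblet's own z axis and vertical above 0.35 rad).
It fails at once if the bud vase is shifted more than 25 mm or tipped (distance of bud_vase from where it was at the start of the episode above 0.025 m or angle between bud_vase's own z axis and vertical above 0.35 rad).
It fails at once if the letter rack is shifted more than 25 mm or tipped (distance of letter_rack from where it was at the start of the episode above 0.025 m or angle between letter_rack's own z axis and vertical above 0.35 rad).
It also fails if it takes over 80 s, if anything falls off the work surface, if the arm or the gripper's body presses on something with over 40 N, if the wrist force passes 120 N, or if a joint passes its speed limit or range.

## Working session

There is one attempt and no reset: what is moved stays moved. The work goes in short steps, Python scripts to look and compute and a tool call to move; the robot and the scene stay as the last step left them, time stands still between calls to the robot, and variables do not carry over. Pictures are saved under pics/ and viewed, at most 14 in all, crops included, and the job is handed in when it is done.

```bash
mkdir -p pics; ls
```

Run:
```python
from plant import manip
import cv2
s=manip.state(); print(s); print(manip.tip_extent)
for n in ["top","side"]:
    im,d=manip.grab_frame(n); cv2.imwrite(f"pics/{n}0.png",im[:,:,::-1]); print(n,manip.camera_params(n))
    for q in ["tray","dish_round","dish_square","dish_oblong","stick_round","stick_square","stick_twin","goblet","bud_vase","letter_rack"]:
        print(q,[(round(r["conf"],2),[round(float(v)) for v in r["centre"]]) for r in manip.mark_of(n,q)][:3])
print(manip.camera_params("wrist"), manip.state()["time"])
```

```text
pics
{'time': 0.0, 'joint_pos': array([-1.46198976e+00,  5.33728655e-02,  1.61430338e+00,  8.69718731e-06,
        1.47599926e+00, -1.19008665e-01]), 'joint_vel': array([-0.00153676,  0.00166453,  0.00059661, -0.0013337 , -0.00059268,
        0.00068879]), 'joint_efforts': array([-5.30965135e-04, -3.93682408e+01, -3.70183682e+01, -3.72014401e-04,
        7.00846067e-03, -2.20288956e-05]), 'tool_pos': array([ 0.14108187, -0.60819422,  0.21544753]), 'tool_rot': array([-1.04139029e-03,  9.93519048e-01,  1.13660975e-01,  9.64092511e-06]), 'contact_force': array([ 0.6145979 , -0.11511048,  0.64374619]), 'ft_torque': array([-1.50729192e-02,  5.22970745e-02, -3.25081942e-06]), 'grasp_force': 0.0, 'gripper_width': 0.996082475095775}
0.019
top {'intrinsics': array([[490.37902585,   0.        , 324.7050268 ],
       [  0.        , 490.37902585, 236.28314972],
       [  0.        ,   0.        ,   1.        ]]), 'k1': -0.13611422498400436, 'xyz': array([ 0.42999519, -0.00876638,  0.98534823]), 'orientation': array([ 0.04577972, -0.70327595,  0.70791021, -0.0465863 ])}
tray [(0.43, [286, 281])]

[... 629 characters left out ...]
00861253])}
tray [(0.96, [250, 365])]
dish_round [(0.88, [246, 366])]
dish_square []
dish_oblong [(0.97, [285, 369])]
stick_round [(0.67, [338, 276]), (0.54, [237, 295])]
stick_square [(0.75, [275, 287]), (0.36, [340, 277])]
stick_twin [(0.87, [199, 275]), (0.35, [406, 316])]
goblet [(0.79, [241, 294])]
bud_vase [(0.81, [408, 316])]
letter_rack [(0.68, [168, 294])]
{'intrinsics': array([[422.40726245,   0.        , 321.88683907],
       [  0.        , 422.40726245, 240.57470409],
       [  0.        ,   0.        ,   1.        ]]), 'k1': 0.028651941506262768, 'xyz': array([ 0.20476847, -0.59347125,  0.37361526]), 'orientation': array([ 0.1036433 ,  0.77618573, -0.61643461, -0.08247521])} 1.1
```

View pics/top0.png

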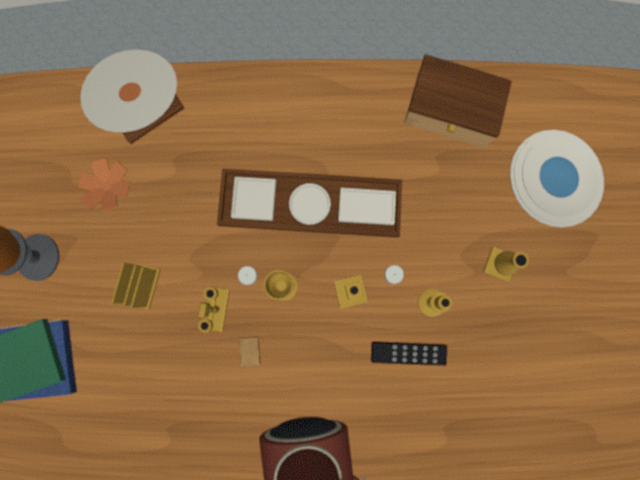

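View pics/side0.png

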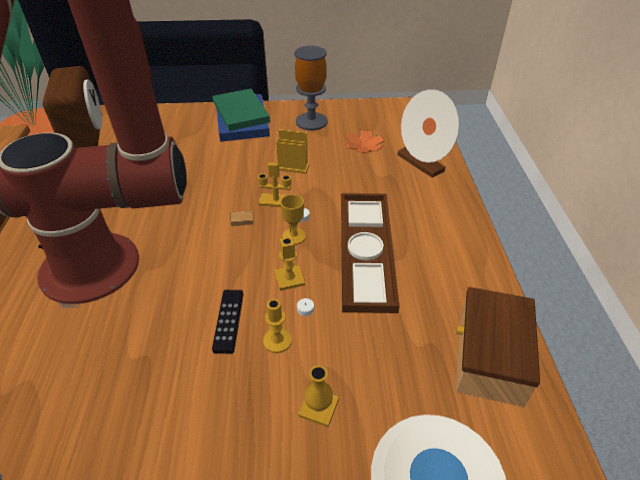

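Top view: the tray holds the dishes, square at (253,199), round (309,203) and oblong (367,206). The round stick is at (433,302), the square one at (351,291) and the twin at (213,310). The goblet is at (281,285), the vase at (505,263) and the rack at (136,286). The side view shows the same layout. Next I'll measure with depth from both views.

Create h.py:
```python
import numpy as np, cv2
from plant import manip
from scipy.spatial.transform import Rotation as R
def rot(q): return R.from_quat([q[1],q[2],q[3],q[0]])
def world(cam,depth):
    """HxWx3 world points (nan without reading)"""
    p=manip.camera_params(cam); v,u=np.mgrid[:480,:640]
    n=cv2.undistortPoints(np.stack([u,v],-1).reshape(-1,1,2).astype(float),p["intrinsics"],np.array([p["k1"],0,0,0]))[:,0]
    d=depth.reshape(-1,1).astype(float); d[d<=0]=np.nan
    return (rot(p["orientation"]).apply(np.c_[n,np.ones(len(n))]*d)+p["xyz"]).reshape(480,640,3)
def cloud(cam,query,P,near=None):
    r=manip.outline_of(cam,query)
    if near is not None: r=[o for o in r if np.linalg.norm(np.nanmedian(P[o["region"]],0)[:2]-near)<.06]
    if not r: return np.zeros((0,3)),0
    m=cv2.erode(r[0]["region"].astype(np.uint8),np.ones((2,2)))>0
    Q=P[m]; return Q[np.isfinite(Q[:,2])],r[0]["conf"]
def rect(Q):
    (c,s,a)=cv2.minAreaRect(Q[:,:2].astype(np.float32)*1000); return np.round(c,1),np.round(s,1),round(a,1)
```

Create m.py:
```python
from h import *
for n in ["top","side"]:
    im,d=manip.grab_frame(n); P=world(n,d)
    for q in ["dish_round","dish_square","dish_oblong","stick_round","stick_square","stick_twin","goblet","bud_vase","letter_rack"]:
        Q,c=cloud(n,q,P)
        if not len(Q): print(n,q,"none"); continue
        z=Q[:,2]; print(n,q,round(c,2),len(Q),"med",np.round(np.median(Q,0)*1000),"zmax",np.round(np.percentile(z,[1,50,99])*1000))
        if "dish" in q: print("   all",rect(Q))
        else:
            for lo,hi in [(-.005,.018),(.07,.09),(.09,.135)]:
                S=Q[(z>lo)&(z<hi)]
                if len(S)>8: print("   ",lo,hi,len(S),np.round(S.mean(0)*1000,1),rect(S))
print(manip.state()["time"])
```

```bash
python3 m.py
```

```text
top dish_round 0.61 1232 med [624.  21.  13.] zmax [ 8. 13. 23.]
   all (array([622.3,  20.6]), array([78.7, 78.1]), 69.3)
top dish_square 0.61 1566 med [635. 133.  13.] zmax [ 9. 13. 23.]
   all (array([634.7, 132.7]), array([79.5, 81.4]), 85.4)
top dish_oblong 0.89 1758 med [618. -96.  13.] zmax [ 9. 13. 24.]
   all (array([617.4, -95.4]), array([109.5,  66.7]), 87.3)
top stick_round 0.96 664 med [ 424. -215.   76.] zmax [  5.  76. 118.]
    -0.005 0.018 301 [ 423.1 -214.1    9.5] (array([ 423.7, -217.5]), array([53.9, 42.2]), 1.9)
    0.07 0.09 139 [ 424.6 -215.2   78.9] (array([ 425.3, -218.7]), array([31.3, 37.1]), 87.1)
    0.09 0.135 209 [ 424.7 -220.3  112.8] (array([ 424.4, -221.6]), array([25.2, 24.5]), 37.5)
top stick_square 0.76 700 med [446. -58.  14.] zmax [  7.  14. 118.]
    -0.005 0.018 368 [445.2 -58.6  10.9] (array([446.8, -61.4]), array([54. , 52.6]), 13.8)
    0.07 0.09 106 [446.4 -57.6  77.9] (array([447.1, -59.8]), array([36.8, 36.1]), 50.5)
    0.09 0.135 226 [447.6 -59.7 115.4] (array([447.8, -60.1]), array([26.1, 25.8]), 13.6)
top stick_twin 0.56 972 med [41
[... 3078 characters left out ...]
ide bud_vase 0.71 1322 med [ 500. -378.   52.] zmax [  4.  52. 116.]
    -0.005 0.018 495 [ 500.3 -380.5    9.2] (array([ 505.7, -356. ]), array([81.5, 54.1]), 66.4)
    0.07 0.09 113 [ 499.7 -373.5   77.9] (array([ 499.5, -372. ]), array([15.5, 23.4]), 89.0)
    0.09 0.135 233 [ 500.2 -369.3  111.2] (array([ 500.6, -367.6]), array([24.3, 25.7]), 2.6)
side letter_rack 0.81 1181 med [464. 345.  62.] zmax [  0.  62. 108.]
    -0.005 0.018 198 [469.  346.8   8.6] (array([497.5, 419.3]), array([201.3,  75.7]), 65.5)
    0.07 0.09 315 [461.7 350.3  82.4] (array([461.1, 354.6]), array([39.6, 74.3]), 75.3)
    0.09 0.135 199 [466.  365.   98.2] (array([462.5, 356.1]), array([39. , 72.2]), 76.0)
2.1
```

Create go.py:
```python
"""go.py x y z toolx_yaw_deg (m, deg): tool-axis deltas from the measured pose to a tool-down target"""
import sys; from h import *
x,y,z,yaw=map(float,sys.argv[1:]); s=manip.state(); r=rot(s["tool_rot"])
d=r.inv().apply(np.array([x,y,z])-s["tool_pos"])
t=R.from_euler("z",yaw,degrees=True)*R.from_euler("x",np.pi)
print("t",round(s["time"],2),"pos",np.round(s["tool_pos"],4),"d",np.round(d,4),"rot",np.round((r.inv()*t).as_rotvec(),4),"J6",round(s["joint_pos"][5],2),"open",round(s["gripper_width"],2))
```

```bash
python3 go.py .4257 -.222 .215 13
```

```text
t 2.1 pos [ 0.1411 -0.6088  0.2167] d [ 0.3646 -0.3126  0.0017] rot [ 0.     -0.      0.0009] J6 -0.12 open 1.0
```

>>> creep_tool(
  ticks={"segments": [[0.6,0.041,-0.035,0,0,0,0],[0.6,0.041,-0.035,0,0,0,0],[0.6,0.041,-0.035,0,0,0,0],[0.6,0.041,-0.035,0,0,0,0],[0.6,0.041,-0.035,0,0,0,0]]},
)

```text
time: 2.72
tool_pos: [0.3022, -0.3907, 0.217]
tool_rot: [0.0, 0.994, 0.113, 0.0]
contact_force: [0.4, -0.9, 0.3]
gripper_width: 0.601
grasp_force: 0.0
```

```bash
python3 go.py .4257 -.222 .215 13
```

```text
t 2.73 pos [ 0.3022 -0.3907  0.217 ] d [ 0.1584 -0.1365  0.0019] rot [ 0.0007 -0.0004  0.0005] J6 0.28 open 0.6
```

>>> creep_tool(
  ticks={"segments": [[0.6,0.04,-0.034,0,0,0,0],[0.6,0.04,-0.034,0,0,0,0],[0.6,0.04,-0.034,0,0,0,0],[0.6,0.038,-0.0345,0,0,0,0],[0.6,0,0,0,0,0,0]]},
)

```text
time: 3.35
tool_pos: [0.4257, -0.221, 0.2169]
tool_rot: [-0.0, 0.993, 0.116, 0.0]
contact_force: [-0.6, 0.1, 0.5]
gripper_width: 0.6
grasp_force: 0.0
```

```bash
python3 go.py .4257 -.222 .100 13
```

Create w.py:
```python
import sys; from h import *
im,d=manip.grab_frame("wrist"); P=world("wrist",d); cv2.imwrite(f"pics/{sys.argv[1]}.png",im[:,:,::-1])
for q in sys.argv[2:]:
    Q,c=cloud("wrist",q,P)
    if not len(Q): print(q,"none"); continue
    z=Q[:,2]; print(q,round(c,2),len(Q),"z",np.round(np.percentile(z,[1,50,99])*1000))
    for lo,hi in ([(0,.03),(.015,.03)] if "dish" in q else [(-.005,.014),(.07,.09),(.1,.135)]):
        S=Q[(z>lo)&(z<hi)]
        if len(S)>8: print("   ",lo,hi,len(S),np.round(S.mean(0)*1000,1),*rect(S))
```

```bash
python3 w.py w1 stick_round stick_square
```

```text
t 3.35 pos [ 0.4257 -0.221   0.2169] d [-0.0003  0.0009  0.1169] rot [ 0.     -0.0006  0.0063] J6 0.7 open 0.6
stick_round 0.68 3707 z [  5.  77. 116.]
    -0.005 0.014 1396 [ 434.1 -220.9    7.6] [ 424.5 -226.5] [58.9 50.1] 73.7
    0.07 0.09 852 [ 431.3 -220.8   77.5] [ 427.4 -221.9] [29.3 36.9] 10.2
    0.1 0.135 1340 [ 424.9 -222.3  114. ] [ 423.8 -222.5] [24.7 24.8] 13.8
stick_square 0.72 7936 z [  1.  46. 116.]
    -0.005 0.014 3496 [448.8 -68.1   9.2] [439.6 -33.3] [ 57.3 115. ] 13.4
    0.07 0.09 1084 [450.5 -70.4  79. ] [448.6 -65.3] [36.3 29.4] 20.3
    0.1 0.135 2454 [448.2 -63.7 113.2] [447.5 -61. ] [25.5 27.1] 12.4
```

View pics/w1.png

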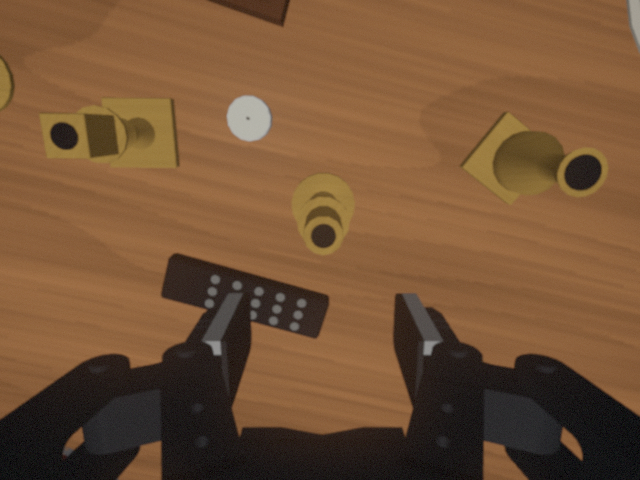

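The wrist view has the round stick's top at (323,236), midway between the fingers, and it agrees with the other two views. I'll descend and grip.

>>> creep_tool(
  ticks={"segments": [[0.6,-0.0005,0.001,0.045,0,0,0],[0.6,0,0,0.045,0,0,0],[0.6,0,0,0.028,0,0,0],[0.6,0,0,0,0,0,0],[0.0,0,0,0,0,0,0]]},
)

```text
time: 4.12
tool_pos: [0.4246, -0.2258, 0.1002]
tool_rot: [0.001, 0.994, 0.113, 0.001]
contact_force: [0.0, -0.6, -0.1]
gripper_width: 0.402
grasp_force: 0.0
```

>>> creep_tool(
  ticks={"segments": [[0.0,0,0,0,0,0,0],[0.0,0,0,0,0,0,0],[0.0,0,0,0,0,0,0],[0.0,0,0,0,0,0,0],[0.0,0,0,0,0,0,0]]},
)

```text
time: 4.75
tool_pos: [0.4257, -0.2251, 0.1017]
tool_rot: [0.001, 0.994, 0.114, 0.002]
contact_force: [-1.6, 2.8, 6.4]
gripper_width: 0.002
grasp_force: 3.3
```

>>> creep_tool(
  ticks={"segments": [[0.0,0,0,-0.01,0,0,0],[0.0,0,0,-0.03,0,0,0],[0.0,0,0,-0.05,0,0,0],[0.0,0,0,-0.05,0,0,0],[0.0,0,0,0,0,0,0]]},
)

```text
time: 5.38
tool_pos: [0.4265, -0.2263, 0.2456]
tool_rot: [0.004, 0.993, 0.114, 0.004]
contact_force: [-0.6, 0.2, -0.6]
gripper_width: -0.002
grasp_force: 0.0
```

```bash
python3 go.py .625 .021 .23 13
```

```text
t 5.38 pos [ 0.4265 -0.2263  0.2456] d [ 0.2491 -0.1962  0.0157] rot [ 0.009  -0.0074  0.001 ] J6 0.7 open -0.0
```

The gripper shut on nothing and the force trace shows contact, so I'll look.

```bash
python3 w.py w2 stick_round
```

Run:
```python
from h import *
im,d=manip.grab_frame("side"); cv2.imwrite("pics/s2.png",im[150:450,150:450,::-1].repeat(2,0).repeat(2,1)); P=world("side",d)
Q,c=cloud("side","stick_round",P)
print(c,np.percentile(Q,[1,50,99],axis=0)); s=manip.state();print(s["joint_pos"],s["tool_pos"])
```

```text
stick_round 0.8 3052 z [  2.  74. 113.]
    -0.005 0.014 1186 [ 433.3 -218.4    4.4] [ 428.9 -219. ] [40.3 54.9] 8.2
    0.07 0.09 714 [ 430.3 -218.4   74.6] [ 426.3 -219.1] [29.4 37.2] 7.0
    0.1 0.135 1075 [ 423.7 -219.7  111.2] [ 423.  -219.9] [25.2 24.7] 54.4
0.85 [[ 0.40408226 -0.24814407  0.00355275]
 [ 0.42750897 -0.22986155  0.02797182]
 [ 0.45056816 -0.20364551  0.11753685]]
[-6.42050268e-01 -3.17651049e-01  1.91450004e+00 -6.38389480e-05
  1.54686825e+00  7.00959882e-01] [ 0.42355042 -0.22407785  0.23741335]
```

View pics/w2.png

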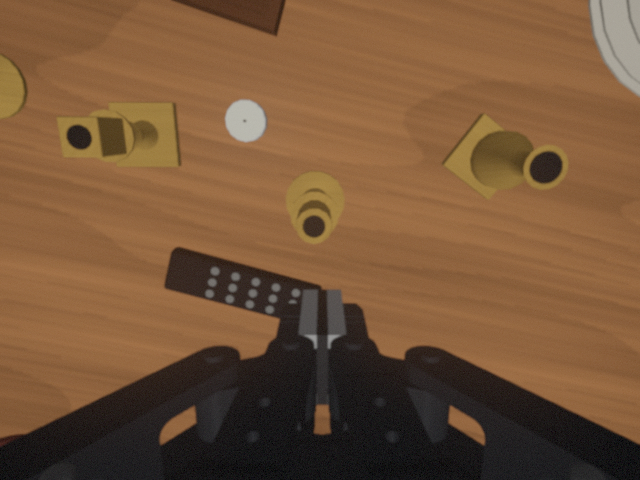

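View pics/s2.png

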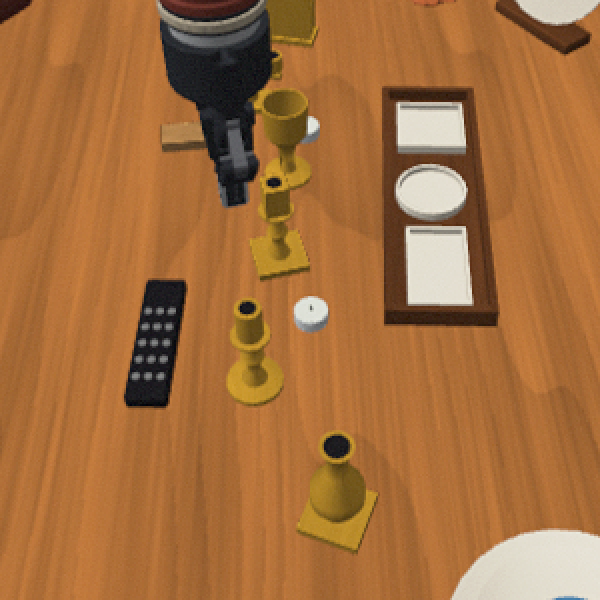

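Run:
```python
from h import *
s=manip.state(); im,d=manip.grab_frame("wrist"); P=world("wrist",d)
print("tool",s["tool_pos"],s["tool_rot"]); p=manip.camera_params("wrist"); print(p["xyz"],p["orientation"])
r=rot(s["tool_rot"]); print("cam in tool",r.inv().apply(p["xyz"]-s["tool_pos"]),(r.inv()*rot(p["orientation"])).as_rotvec())
for v,u in [(292,310),(292,334),(300,308),(310,322),(325,310),(325,335),(330,340)]:
    print(v,u,d[v,u],"tool frame",np.round(r.inv().apply(P[v,u]-s["tool_pos"]),4))
im,d=manip.grab_frame("side"); P=world("side",d)
for v in (235,240,245,248,252):
    for u in (262,266,270): print(v,u,np.round(P[v,u],4),end=" ")
    print()
```

```text
tool [ 0.42355042 -0.22407785  0.23741335] [-7.05490271e-04  9.93520538e-01  1.13647746e-01 -7.94841479e-04]
[ 0.48742289 -0.20887663  0.39376571] [ 0.10370814  0.77617494 -0.61624174 -0.0839238 ]
cam in tool [ 0.0654334  -0.00063217 -0.15644456] [-0.20831297 -0.20955617  1.55996385]
292 310 0.14734128 tool frame [ 0.0094 -0.0049 -0.019 ]
292 334 0.14451537 tool frame [ 0.0105  0.0034 -0.0216]
300 308 0.13951188 tool frame [ 0.0098 -0.0053 -0.027 ]
310 322 0.13241346 tool frame [ 0.0096 -0.0007 -0.0344]
325 310 0.12116989 tool frame [ 0.0102 -0.0041 -0.0459]
325 335 0.12121402 tool frame [ 0.0102  0.0031 -0.0459]
330 340 0.11977045 tool frame [ 0.0095  0.0044 -0.0475]
235 262 [ 0.4266 -0.2848  0.3442] 235 266 [ 0.4319 -0.2825  0.3417] 235 270 [ 0.4376 -0.2835  0.3424] 
240 262 [ 0.4251 -0.2784  0.3284] 240 266 [ 0.4302 -0.2731  0.3231] 240 270 [ 0.4352 -0.2657  0.3159] 
245 262 [ 0.4189 -0.2334  0.2749] 245 266 [ 0.4252 -0.2341  0.2753] 245 270 [ 0.4316 -0.2355  0.2764] 
248 262 [ 0.4182 -0.2323  0.2672] 248 266 [ 0.4251 -0.2374  0.272 ] 248 270 [ 0.431  -0.2348  0.2691] 
252 262 [ 0.4175 -0.2324  0.2584] 252 266 [ 0.4243 -0.2368  0.2625] 252 270 [ 0.4301 -0.232   0.2574]
```

The side and wrist depths agree that the fingertips sit about 39 mm farther back than the tool frame says, at tool z ≈ -0.020. The gripper therefore closed above the stick, which still stands at (424,-220). I'll open, check the tips again and go lower.

>>> creep_tool(
  ticks={"segments": [[0.5,0,0,0.03,0,0,0],[0.5,0,0,0.04,0,0,0],[0.5,0,0,0.03,0,0,0],[0.5,0,0,0,0,0,0],[0.5,0,0,0,0,0,0]]},
)

```text
time: 6.3
tool_pos: [0.4245, -0.2247, 0.1395]
tool_rot: [0.0, 0.994, 0.114, 0.0]
contact_force: [0.8, 0.2, 0.7]
gripper_width: 0.499
grasp_force: 0.0
```

```bash
python3 go.py .4245 -.221 .066 13
python3 w.py w3 stick_round
```

Run:
```python
from h import *
s=manip.state(); im,d=manip.grab_frame("wrist"); P=world("wrist",d); r=rot(s["tool_rot"])
T=r.inv().apply((P-s["tool_pos"]).reshape(-1,3)).reshape(P.shape)
m=np.isfinite(T[...,2])&(abs(T[...,0])<.013)&(abs(T[...,1])<.06)&(T[...,2]>-.06)&(P[...,2]>.118)
for sg in (-1,1):
    Q=T[m&(T[...,1]*sg>0.012)]; print(len(Q),np.round(np.percentile(Q,[1,50,99],axis=0),4).tolist())
```

```text
t 6.3 pos [ 0.4245 -0.2247  0.1395] d [ 0.0009 -0.0037  0.0734] rot [ 0.0005 -0.0004  0.0009] J6 0.7 open 0.5
stick_round 0.93 7048 z [  5.  78. 117.]
    -0.005 0.014 2443 [ 435.1 -220.4    8.3] [ 413.9 -231. ] [83.9 54.9] 40.4
    0.07 0.09 1532 [ 432.9 -220.2   78.5] [ 429.  -220.8] [28.9 37.4] 9.7
    0.1 0.135 2669 [ 426.6 -221.3  114.5] [ 424.7 -221.8] [25.8 24.7] 12.8
3735 [[-0.0113, -0.0398, -0.0597], [0.0062, -0.0233, -0.0433], [0.0118, -0.0218, -0.0177]]
3790 [[-0.0113, 0.0205, -0.0598], [0.0062, 0.0222, -0.0432], [0.0116, 0.0392, -0.018]]
```

View pics/w3.png

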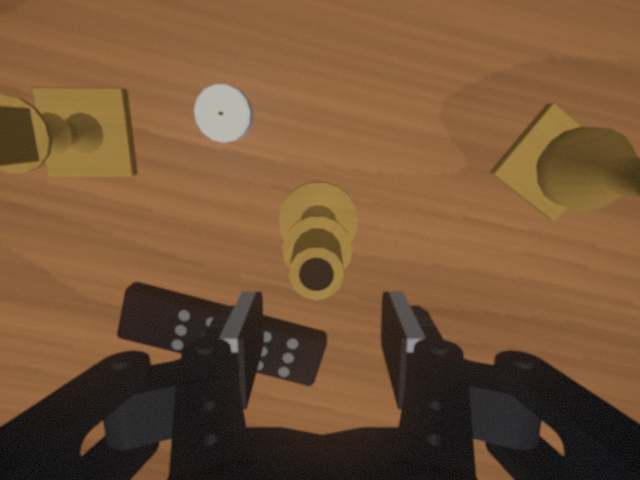

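This view shows the stick top at (317,273), between the open fingers. The tips are confirmed at tool z ≈ -0.018.

>>> creep_tool(
  ticks={"segments": [[0.5,0.001,-0.0035,0.04,0,0,0],[0.5,0,0,0.0335,0,0,0],[0.5,0,0,0,0,0,0],[0.0,0,0,0,0,0,0],[0.0,0,0,0,0,0,0]]},
)

```text
time: 7.08
tool_pos: [0.4257, -0.2218, 0.0674]
tool_rot: [0.001, 0.994, 0.114, 0.001]
contact_force: [-0.2, -0.8, 1.9]
gripper_width: 0.292
grasp_force: 59.4
```

>>> creep_tool(
  ticks={"segments": [[0.0,0,0,0,0,0,0],[0.0,0,0,0,0,0,0],[0.0,0,0,0,0,0,0]]},
)

```text
time: 7.45
tool_pos: [0.4257, -0.2219, 0.0674]
tool_rot: [0.001, 0.994, 0.114, 0.001]
contact_force: [-0.6, -0.0, 6.3]
gripper_width: 0.291
grasp_force: 59.9
```

>>> creep_tool(
  ticks={"segments": [[0.0,0,0,-0.02,0,0,0],[0.0,0,0,-0.05,0,0,0],[0.0,0,0,-0.05,0,0,0],[0.0,0,0,-0.02,0,0,0],[0.0,0,0,0,0,0,0]]},
)

```text
time: 8.07
tool_pos: [0.4247, -0.2211, 0.2056]
tool_rot: [0.001, 0.994, 0.114, 0.001]
contact_force: [1.0, 0.3, -3.9]
gripper_width: 0.288
grasp_force: 60.0
```

```bash
python3 go.py .625 .0208 .20 13
```

```text
t 8.07 pos [ 0.4247 -0.2211  0.2056] d [ 0.2498 -0.1904  0.0057] rot [ 0.0012 -0.0011  0.0009] J6 0.71 open 0.29
```

>>> creep_tool(
  ticks={"segments": [[0.0,0.03,-0.023,0,0,0,0],[0.0,0.045,-0.034,0,0,0,0],[0.0,0.045,-0.034,0,0,0,0],[0.0,0.045,-0.034,0,0,0,0],[0.0,0.03,-0.023,0,0,0,0]]},
)

```text
time: 8.7
tool_pos: [0.5801, -0.0302, 0.2007]
tool_rot: [-0.001, 0.993, 0.114, -0.003]
contact_force: [0.4, -0.6, -3.4]
gripper_width: 0.285
grasp_force: 60.0
```

>>> creep_tool(
  ticks={"segments": [[0.0,0.02,-0.018,0,0,0,0],[0.0,0,0,0,0,0,0],[0.0,0,0,0,0,0,0]]},
)

```text
time: 9.07
tool_pos: [0.5948, -0.0108, 0.2023]
tool_rot: [-0.0, 0.994, 0.114, -0.002]
contact_force: [-0.7, 0.1, -3.7]
gripper_width: 0.284
grasp_force: 60.0
```

```bash
python3 w.py w4 dish_round dish_square dish_oblong
python3 go.py .625 .0208 .081 13
```

```text
dish_round 0.85 7833 z [11. 13. 21.]
    0 0.03 7833 [625.2  22.4  13.7] [625.7  22. ] [75.9 79.9] 30.0
    0.015 0.03 1272 [626.5  23.8  20. ] [625.7  22. ] [75.9 79.9] 30.0
dish_square 0.67 12355 z [11. 13. 22.]
    0 0.03 12355 [636.7 135.8  14.1] [634.9 134.7] [82.9 84.5] 85.7
    0.015 0.03 2717 [635.5 135.8  19.8] [635.9 134.7] [82.9 82.5] 85.7
dish_oblong 0.94 10756 z [11. 13. 22.]
    0 0.03 10756 [618.7 -95.4  14. ] [618.2 -96.5] [115.7  65.4] 85.9
    0.015 0.03 2188 [618.4 -98.5  20. ] [618.3 -94.1] [111.   65.4] 85.9
t 9.28 pos [ 0.5958 -0.0114  0.2047] d [ 0.0358 -0.0248  0.1237] rot [-0.0001  0.0007 -0.0003] J6 1.2 open 0.29
```

View pics/w4.png

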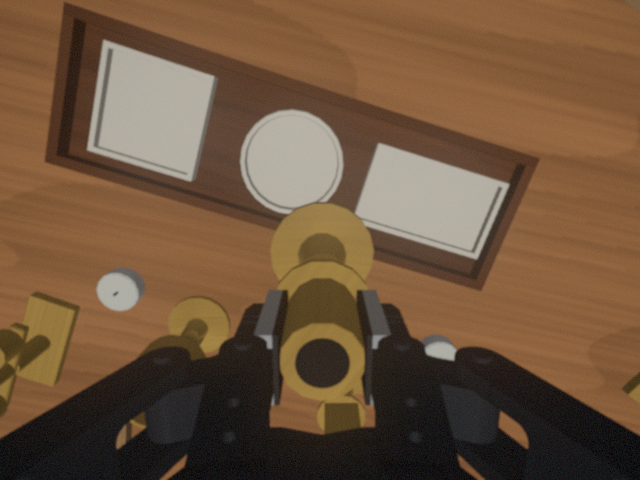

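The picture shows the round stick held upright with its foot at (322,250). The dishes are at (152,110), (292,162) and (432,205), and their positions agree with the earlier ones. I'll move over the round dish and lower.

>>> creep_tool(
  ticks={"segments": [[0.0,0.0366,-0.025,0,0,0,0],[0.0,0,0,0.03,0,0,0],[0.0,0,0,0.045,0,0,0],[0.0,0,0,0.03,0,0,0],[0.0,0,0,0.008,0,0,0]]},
)

```text
time: 9.9
tool_pos: [0.6242, 0.0217, 0.0893]
tool_rot: [-0.0, 0.994, 0.113, -0.003]
contact_force: [-0.7, -0.2, -3.3]
gripper_width: 0.287
grasp_force: 59.9
```

>>> creep_tool(
  ticks={"segments": [[0.0,0,0,0,0,0,0],[0.0,0,0,0,0,0,0]]},
)

```text
time: 10.15
tool_pos: [0.6278, 0.0217, 0.0947]
tool_rot: [0.0, 0.994, 0.114, 0.002]
contact_force: [0.1, 1.0, -2.7]
gripper_width: 0.289
grasp_force: 60.0
```

```bash
python3 go.py .6257 .0213 .0794 13
```

```text
t 10.15 pos [0.6278 0.0217 0.0947] d [-0.0022 -0.0001  0.0152] rot [ 0.0012 -0.0037  0.0006] J6 1.26 open 0.29
```

>>> creep_tool(
  ticks={"segments": [[0.0,-0.001,0,0.005,0,0,0],[0.0,0,0,0.004,0,0,0],[0.0,0,0,0,0,0,0],[0.0,0,0,0,0,0,0]]},
)

```text
time: 10.65
tool_pos: [0.6253, 0.0218, 0.0831]
tool_rot: [-0.0, 0.994, 0.114, -0.0]
contact_force: [-0.1, 0.2, -3.7]
gripper_width: 0.285
grasp_force: 60.0
```

>>> creep_tool(
  ticks={"segments": [[0.0,0,0,0.0015,0,0,0],[0.0,0,0,0,0,0,0],[0.0,0,0,0,0,0,0]]},
)

```text
time: 11.02
tool_pos: [0.6253, 0.0218, 0.0817]
tool_rot: [-0.0, 0.994, 0.114, -0.0]
contact_force: [-0.0, 0.0, -3.6]
gripper_width: 0.289
grasp_force: 60.0
```

>>> creep_tool(
  ticks={"segments": [[0.0,0,0,0.0015,0,0,0],[0.0,0,0,0,0,0,0],[0.0,0,0,0,0,0,0]]},
)

```text
time: 11.4
tool_pos: [0.6253, 0.0218, 0.0802]
tool_rot: [0.0, 0.994, 0.114, -0.0]
contact_force: [1.0, 0.4, -3.0]
gripper_width: 0.286
grasp_force: 60.0
```

>>> creep_tool(
  ticks={"segments": [[0.0,0,0,0.0015,0,0,0],[0.0,0,0,0,0,0,0],[0.0,0,0,0,0,0,0]]},
)

```text
time: 11.78
tool_pos: [0.6257, 0.0218, 0.0795]
tool_rot: [0.0, 0.994, 0.114, 0.0]
contact_force: [-2.0, 0.1, 1.5]
gripper_width: 0.288
grasp_force: 60.8
```

It has touched down at z = 0.0795, as expected. I'll release and rise.

>>> creep_tool(
  ticks={"segments": [[0.35,0,0,0,0,0,0],[0.5,0,0,0,0,0,0],[0.5,0,0,0,0,0,0],[0.5,0,0,-0.02,0,0,0],[0.5,0,0,-0.04,0,0,0]]},
)

```text
time: 12.4
tool_pos: [0.6241, 0.0219, 0.1383]
tool_rot: [-0.0, 0.994, 0.114, -0.002]
contact_force: [1.2, -0.4, -0.0]
gripper_width: 0.502
grasp_force: 0.0
```

>>> creep_tool(
  ticks={"segments": [[0.5,0,0,-0.06,0,0,0],[0.5,0,0,0,0,0,0],[0.5,0,0,0,0,0,0]]},
)

```text
time: 12.78
tool_pos: [0.6258, 0.0218, 0.2003]
tool_rot: [0.0, 0.994, 0.114, 0.001]
contact_force: [-1.0, 0.0, -1.1]
gripper_width: 0.5
grasp_force: 0.0
```

```bash
python3 w.py w5 stick_round stick_square
python3 go.py .448 -.0615 .2 13.3
```

```text
stick_round 0.81 4520 z [ 16.  87. 127.]
    0.07 0.09 919 [631.1  24.1  86.9] [627.3  23.5] [28.9 36.8] 12.4
    0.1 0.135 1808 [625.7  23.  122.8] [624.   22.7] [24.9 24.8] 52.4
stick_square none
t 12.93 pos [0.6244 0.0219 0.1971] d [-0.1907  0.0414 -0.0024] rot [-0.0009  0.0027 -0.0043] J6 1.26 open 0.5
```

The round stick stands in its dish (top at 127 mm, centre within 2 mm). Now the square one.

>>> creep_tool(
  ticks={"segments": [[0.5,-0.04,0.008,0,0,0,0],[0.5,-0.055,0.013,0,0,0,0],[0.5,-0.055,0.012,0,0,0,0],[0.5,-0.041,0.008,0,0,0,0],[0.5,0,0,0.03,0,0,0]]},
)

```text
time: 13.55
tool_pos: [0.448, -0.0625, 0.1699]
tool_rot: [0.001, 0.994, 0.112, 0.002]
contact_force: [0.9, 0.2, 0.1]
gripper_width: 0.501
grasp_force: 0.0
```

>>> creep_tool(
  ticks={"segments": [[0.5,0,0,0,0,0,0],[0.5,0,0,0,0,0,0]]},
)

```text
time: 13.8
tool_pos: [0.4486, -0.0611, 0.1687]
tool_rot: [-0.0, 0.994, 0.114, -0.0]
contact_force: [0.4, -0.2, -0.0]
gripper_width: 0.5
grasp_force: 0.0
```

```bash
python3 go.py .448 -.0612 .066 13.3; python3 w.py w6 stick_square
```

```text
t 13.8 pos [ 0.4486 -0.0611  0.1687] d [-0.0005 -0.      0.1027] rot [-0.0005  0.0008 -0.004 ] J6 1.04 open 0.5
stick_square 0.66 6515 z [  9.  77. 117.]
    -0.005 0.014 2772 [459.4 -56.9  10.3] [448.7 -59.2] [55.7 55.2] 13.1
    0.07 0.09 867 [458.2 -57.3  78.8] [453.4 -58.1] [28. 37.] 10.0
    0.1 0.135 2613 [450.5 -58.6 114.5] [448.7 -59. ] [26.4 25.9] 13.6
```

>>> creep_tool(
  ticks={"segments": [[0.5,0,-0.001,0.05,0,0,-0.005],[0.5,0,0,0.04,0,0,0],[0.5,0,0,0.0125,0,0,0],[0.5,0,0,0,0,0,0],[0.0,0,0,0,0,0,0]]},
)

```text
time: 14.52
tool_pos: [0.45, -0.0606, 0.0685]
tool_rot: [0.0, 0.993, 0.116, 0.002]
contact_force: [0.6, -1.4, 2.9]
gripper_width: 0.303
grasp_force: 15.1
```

>>> creep_tool(
  ticks={"segments": [[0.0,0,0,0,0,0,0],[0.0,0,0,0,0,0,0],[0.0,0,0,0,0,0,0],[0.0,0,0,0,0,0,0]]},
)

```text
time: 15.02
tool_pos: [0.45, -0.0605, 0.0684]
tool_rot: [0.0, 0.993, 0.116, 0.002]
contact_force: [0.4, 2.4, 5.7]
gripper_width: 0.293
grasp_force: 61.2
```

>>> creep_tool(
  ticks={"segments": [[0.0,0,0,-0.02,0,0,0],[0.0,0,0,-0.05,0,0,0],[0.0,0,0,-0.05,0,0,0],[0.0,0,0,-0.025,0,0,0],[0.0,0,0,0,0,0,0]]},
)

```text
time: 15.65
tool_pos: [0.4493, -0.0608, 0.2131]
tool_rot: [0.001, 0.993, 0.116, 0.002]
contact_force: [-1.3, -0.6, -4.1]
gripper_width: 0.298
grasp_force: 60.2
```

```bash
python3 go.py .6357 .1337 .211 -4.2
```

```text
t 15.65 pos [ 0.4493 -0.0608  0.2131] d [ 0.2263 -0.1462  0.0025] rot [ 0.0019 -0.0039  0.306 ] J6 1.04 open 0.3
```

>>> creep_tool(
  ticks={"segments": [[0.0,0.035,-0.022,0,0,0,0],[0.0,0.05,-0.033,0,0,0,0],[0.0,0.052,-0.034,0,0,0,0],[0.0,0.052,-0.034,0,0,0,0],[0.0,0.037,-0.023,0,0,0,0]]},
)

```text
time: 16.27
tool_pos: [0.6342, 0.1358, 0.207]
tool_rot: [0.0, 0.993, 0.117, -0.003]
contact_force: [0.2, -0.6, -3.3]
gripper_width: 0.297
grasp_force: 60.6
```

>>> creep_tool(
  ticks={"segments": [[0.0,0,0,0,0,0,0.15],[0.0,0,0,0,0,0,0.156],[0.0,0,0,0,0,0,0],[0.0,0,0,0,0,0,0]]},
)

```text
time: 16.77
tool_pos: [0.6337, 0.1336, 0.2092]
tool_rot: [0.0, 0.999, -0.036, -0.001]
contact_force: [-1.1, 0.8, -4.2]
gripper_width: 0.297
grasp_force: 60.6
```

```bash
python3 go.py .6357 .1337 .090 -4.2; python3 w.py w7 dish_square stick_square
```

```text
t 16.77 pos [0.6337 0.1336 0.2092] d [ 0.0024 -0.0003  0.1192] rot [0.0005 0.0028 0.0021] J6 1.74 open 0.3
dish_square 0.97 4660 z [11. 13. 22.]
    0 0.03 4639 [657.6 133.6  13.9] [657.3 132.9] [83.3 39.1] 85.9
    0.015 0.03 916 [666.7 131.   20.2] [658.2 133.7] [81.7 38.2] 85.3
stick_square 0.91 18349 z [149. 232. 258.]
    -0.005 0.014 39 [497.9 138.6   3. ] [527.3 121.6] [ 23.4 210.5] 65.4
```

View pics/w7.png

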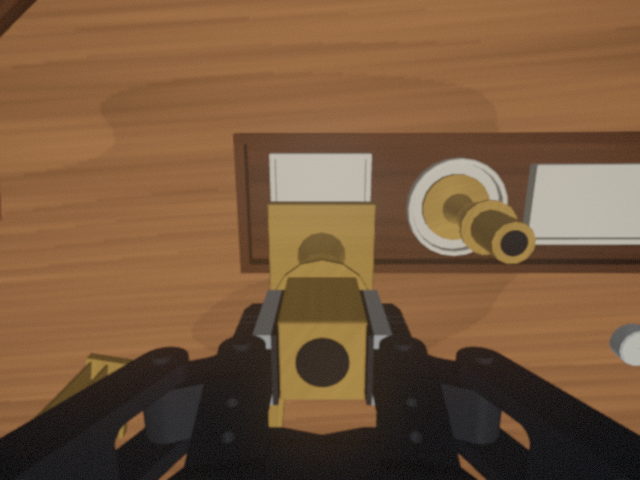

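Foot and square dish are parallel and in line, with the foot spanning columns 268-375 and the dish 269-372. The round stick stands centred in its dish at (458,207). I'll lower.

>>> creep_tool(
  ticks={"segments": [[0.0,0.002,0,0.02,0,0,0],[0.0,0,0,0.04,0,0,0],[0.0,0,0,0.04,0,0,0],[0.0,0,0,0.02,0,0,0],[0.0,0,0,0,0,0,0]]},
)

```text
time: 17.55
tool_pos: [0.6348, 0.1336, 0.0884]
tool_rot: [0.0, 0.999, -0.037, -0.002]
contact_force: [0.1, 0.1, -3.9]
gripper_width: 0.295
grasp_force: 60.4
```

>>> creep_tool(
  ticks={"segments": [[0.0,0,0,0.003,0,0,0],[0.0,0,0,0.002,0,0,0],[0.0,0,0,0,0,0,0],[0.0,0,0,0,0,0,0]]},
)

```text
time: 18.05
tool_pos: [0.6369, 0.1338, 0.0869]
tool_rot: [-0.0, 0.999, -0.037, 0.001]
contact_force: [-0.0, 0.2, -4.4]
gripper_width: 0.293
grasp_force: 60.5
```

```bash
python3 go.py .6363 .1337 .080 -4.2
```

```text
t 18.05 pos [0.6369 0.1338 0.0869] d [-0.0006  0.0001  0.0069] rot [-0.0002 -0.001   0.0001] J6 1.74 open 0.29
```

>>> creep_tool(
  ticks={"segments": [[0.0,0,0,0.003,0,0,0],[0.0,0,0,0.001,0,0,0],[0.0,0,0,0,0,0,0],[0.0,0,0,0,0,0,0]]},
)

```text
time: 18.55
tool_pos: [0.6365, 0.1338, 0.0822]
tool_rot: [-0.0, 0.999, -0.037, -0.0]
contact_force: [0.7, -0.2, -4.5]
gripper_width: 0.297
grasp_force: 60.5
```

>>> creep_tool(
  ticks={"segments": [[0.0,0,0,0.0015,0,0,0],[0.0,0,0,0,0,0,0],[0.0,0,0,0,0,0,0]]},
)

```text
time: 18.92
tool_pos: [0.6365, 0.1338, 0.0807]
tool_rot: [-0.0, 0.999, -0.037, -0.0]
contact_force: [0.1, -0.1, -4.0]
gripper_width: 0.296
grasp_force: 60.8
```

>>> creep_tool(
  ticks={"segments": [[0.0,0,0,0.0015,0,0,0],[0.0,0,0,0,0,0,0],[0.0,0,0,0,0,0,0]]},
)

```text
time: 19.3
tool_pos: [0.6369, 0.1339, 0.0805]
tool_rot: [-0.0, 0.999, -0.037, 0.0]
contact_force: [-3.7, 0.8, 4.8]
gripper_width: 0.296
grasp_force: 61.9
```

>>> creep_tool(
  ticks={"segments": [[0.35,0,0,0,0,0,0],[0.5,0,0,0,0,0,0],[0.5,0,0,0,0,0,0],[0.5,0,0,-0.02,0,0,0],[0.5,0,0,-0.04,0,0,0]]},
)

```text
time: 19.92
tool_pos: [0.6353, 0.1336, 0.1386]
tool_rot: [0.0, 0.999, -0.037, -0.002]
contact_force: [0.3, -0.4, -0.7]
gripper_width: 0.498
grasp_force: 0.0
```

>>> creep_tool(
  ticks={"segments": [[0.5,0,0,-0.06,0,0,0],[0.5,0,0,0,0,0,0],[0.5,0,0,0,0,0,0]]},
)

```text
time: 20.3
tool_pos: [0.637, 0.1338, 0.2009]
tool_rot: [-0.0, 0.999, -0.037, 0.001]
contact_force: [0.5, -0.2, -1.1]
gripper_width: 0.495
grasp_force: 0.0
```

```bash
python3 w.py w8 stick_square
python3 go.py .4148 .206 .17 -10.3
```

```text
stick_square 0.76 5753 z [ 18.  87. 126.]
    -0.005 0.014 32 [624.3 112.4   9.5] [625.4 121.9] [46.3 71.6] 61.5
    0.07 0.09 627 [643.  133.8  86.9] [638.8 134.4] [37.  28.8] 85.3
    0.1 0.135 2332 [637.  134.6 123.1] [634.8 134.8] [25.9 25.9] 85.5
t 20.4 pos [0.6357 0.1337 0.198 ] d [-0.2256 -0.056   0.0285] rot [0.0004 0.0021 0.1066] J6 1.74 open 0.5
```

The square stick stands at (635,134.5) with its top at 127 mm. On to the twin.

>>> creep_tool(
  ticks={"segments": [[0.5,-0.04,-0.01,0,0,0,0],[0.5,-0.05,-0.012,0,0,0,0],[0.5,-0.05,-0.012,0,0,0,0],[0.5,-0.05,-0.012,0,0,0,0],[0.5,-0.0355,-0.01,0,0,0,0]]},
)

```text
time: 21.02
tool_pos: [0.413, 0.2062, 0.1973]
tool_rot: [0.0, 0.999, -0.036, -0.002]
contact_force: [-0.5, 0.1, 1.1]
gripper_width: 0.495
grasp_force: 0.0
```

>>> creep_tool(
  ticks={"segments": [[0.5,0,0,0.028,0,0,0.107],[0.5,0,0,0,0,0,0],[0.5,0,0,0,0,0,0]]},
)

```text
time: 21.4
tool_pos: [0.4157, 0.2059, 0.171]
tool_rot: [0.0, 0.996, -0.089, -0.001]
contact_force: [-0.2, 0.1, 0.7]
gripper_width: 0.499
grasp_force: 0.0
```

```bash
python3 go.py .4148 .206 .071 -10.3; python3 w.py w9 stick_twin
```

```text
t 21.4 pos [0.4157 0.2059 0.171 ] d [-0.0008  0.      0.1   ] rot [0.0005 0.001  0.0006] J6 2.05 open 0.5
stick_twin 0.72 6377 z [  9.  79. 121.]
    -0.005 0.014 2628 [416.1 207.7  10.3] [414.7 209.6] [39.1 83.6] 80.8
    0.07 0.09 2097 [422.1 208.3  80.5] [415.  209.5] [23.6 83.3] 81.8
    0.1 0.135 1215 [417.2 209.4 118.3] [415.1 209.8] [12.  26.5] 81.8
```

View pics/w9.png

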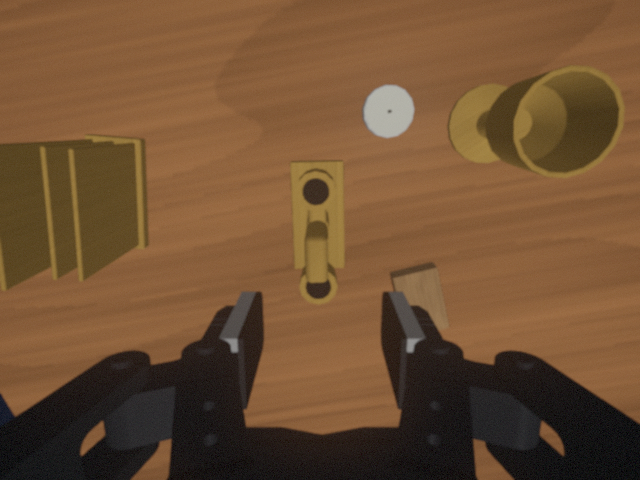

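The twin's grip plate at (317,250) lies between the fingers, parallel to them; the goblet at (540,120) and the rack at (75,210) are well clear. I'll descend and grip.

>>> creep_tool(
  ticks={"segments": [[0.5,-0.001,-0.0025,0.04,0,0,-0.017],[0.5,0,0,0.04,0,0,0],[0.5,0,0,0.02,0,0,0],[0.5,0,0,0,0,0,0],[0.0,0,0,0,0,0,0]]},
)

```text
time: 22.12
tool_pos: [0.4165, 0.209, 0.0728]
tool_rot: [-0.0, 0.997, -0.082, 0.001]
contact_force: [-0.3, 0.3, -0.8]
gripper_width: 0.301
grasp_force: 0.0
```

>>> creep_tool(
  ticks={"segments": [[0.0,0,0,0,0,0,0],[0.0,0,0,0,0,0,0],[0.0,0,0,0,0,0,0],[0.0,0,0,0,0,0,0],[0.0,0,0,0,0,0,0]]},
)

```text
time: 22.75
tool_pos: [0.4169, 0.2092, 0.0732]
tool_rot: [-0.001, 0.997, -0.081, 0.002]
contact_force: [0.9, -1.0, 5.3]
gripper_width: 0.13
grasp_force: 59.8
```

>>> creep_tool(
  ticks={"segments": [[0.0,0,0,-0.02,0,0,0],[0.0,0,0,-0.05,0,0,0],[0.0,0,0,-0.05,0,0,0],[0.0,0,0,-0.03,0,0,0],[0.0,0,0,0,0,0,0]]},
)

```text
time: 23.38
tool_pos: [0.4162, 0.2091, 0.2232]
tool_rot: [-0.001, 0.997, -0.081, 0.002]
contact_force: [-0.1, -1.0, -4.6]
gripper_width: 0.133
grasp_force: 59.1
```

```bash
python3 go.py .6187 -.095 .22 85.8
```

```text
t 23.38 pos [0.4162 0.2091 0.2232] d [0.2492 0.2672 0.0036] rot [ 1.6000e-03 -4.7000e-03 -1.6606e+00] J6 2.04 open 0.13
```

>>> creep_tool(
  ticks={"segments": [[0.0,0.025,0.027,0,0,0,0],[0.0,0.037,0.04,0,0,0,0],[0.0,0.04,0.043,0,0,0,0],[0.0,0.04,0.043,0,0,0,0],[0.0,0.04,0.043,0,0,0,0]]},
)

```text
time: 24.0
tool_pos: [0.562, -0.0156, 0.2173]
tool_rot: [-0.0, 0.997, -0.082, -0.003]
contact_force: [0.4, 0.4, -4.0]
gripper_width: 0.129
grasp_force: 59.3
```

>>> creep_tool(
  ticks={"segments": [[0.0,0.04,0.043,0,0,0,0],[0.0,0.027,0.028,0,0,0,0],[0.0,0,0,0,0,0,-0.1],[0.0,0,0,0,0,0,-0.16],[0.0,0,0,0,0,0,-0.17]]},
)

```text
time: 24.62
tool_pos: [0.6157, -0.0949, 0.2167]
tool_rot: [-0.001, 0.991, 0.136, -0.003]
contact_force: [-1.3, 0.1, -4.7]
gripper_width: 0.13
grasp_force: 59.5
```

>>> creep_tool(
  ticks={"segments": [[0.0,0,0,0,0,0,-0.18],[0.0,0,0,0,0,0,-0.18],[0.0,0,0,0,0,0,-0.18],[0.0,0,0,0,0,0,-0.18],[0.0,0,0,0,0,0,-0.18]]},
)

```text
time: 25.25
tool_pos: [0.6157, -0.0946, 0.2168]
tool_rot: [-0.002, 0.833, 0.553, -0.002]
contact_force: [0.4, 0.2, -4.5]
gripper_width: 0.132
grasp_force: 59.5
```

>>> creep_tool(
  ticks={"segments": [[0.0,0,0,0,0,0,-0.17],[0.0,0,0,0,0,0,-0.1],[0.0,0,0,0,0,0,-0.06],[0.0,0,0,0,0,0,0],[0.0,0,0,0,0,0,0]]},
)

```text
time: 25.88
tool_pos: [0.6166, -0.0949, 0.219]
tool_rot: [-0.001, 0.733, 0.68, -0.001]
contact_force: [-0.2, 1.1, -4.1]
gripper_width: 0.132
grasp_force: 59.5
```

```bash
python3 go.py .6187 -.095 .085 85.8; python3 w.py w10 dish_oblong stick_round
```

```text
t 25.88 pos [ 0.6166 -0.0949  0.219 ] d [-0.      0.0026  0.134 ] rot [-0.0032 -0.0007 -0.0016] J6 -0.2 open 0.13
dish_oblong 0.73 3050 z [10. 13. 22.]
    0 0.03 3049 [624.5 -59.7  14.7] [619.3 -93.8] [109.4  67.2] 85.5
    0.015 0.03 937 [631.3 -67.3  20.3] [618.7 -93.8] [109.8  65.2] 86.1
stick_round 0.78 4966 z [ 18.  90. 129.]
    -0.005 0.014 9 [646.   22.9  11.1] [642.2  37. ] [ 6.4 60.9] 18.3
    0.07 0.09 858 [624.4  14.4  89. ] [624.7  18. ] [29.2 37.5] 88.9
    0.1 0.135 2192 [624.5  20.4 125.8] [624.6  21.4] [25.4 24.5] 34.5
```

View pics/w10.png

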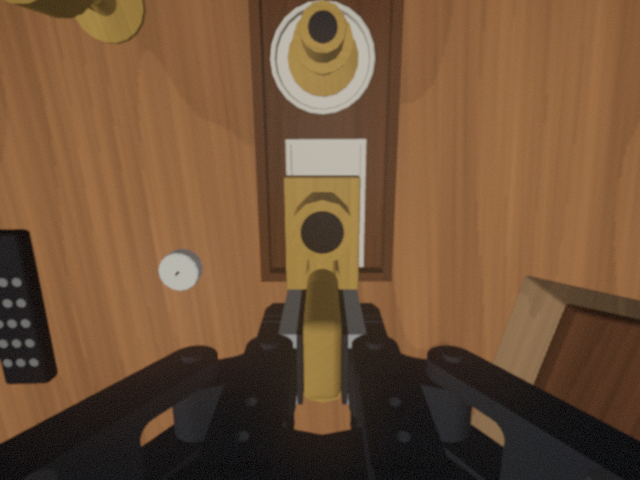

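The twin's foot (columns 285-360) is parallel to the oblong dish (286-367) and needs to go about 2 mm to the right. I'll shift and lower.

>>> creep_tool(
  ticks={"segments": [[0.0,0.0015,0.0023,0.02,0,0,0],[0.0,0,0,0.04,0,0,0],[0.0,0,0,0.04,0,0,0],[0.0,0,0,0.02,0,0,0],[0.0,0,0,0,0,0,0]]},
)

```text
time: 26.65
tool_pos: [0.6183, -0.0934, 0.0985]
tool_rot: [-0.002, 0.733, 0.68, -0.001]
contact_force: [0.3, 0.5, -3.6]
gripper_width: 0.131
grasp_force: 59.5
```

>>> creep_tool(
  ticks={"segments": [[0.0,0,0,0.004,0,0,0],[0.0,0,0,0.002,0,0,0],[0.0,0,0,0,0,0,0],[0.0,0,0,0,0,0,0]]},
)

```text
time: 27.15
tool_pos: [0.6203, -0.094, 0.0959]
tool_rot: [0.0, 0.733, 0.68, 0.0]
contact_force: [0.8, -0.3, -3.6]
gripper_width: 0.129
grasp_force: 59.5
```

```bash
python3 go.py .6187 -.093 .085 85.8
```

```text
t 27.15 pos [ 0.6203 -0.094   0.0959] d [ 0.0008 -0.0016  0.0109] rot [ 0.0011  0.0002 -0.0007] J6 -0.19 open 0.13
```

>>> creep_tool(
  ticks={"segments": [[0.0,0,-0.001,0.004,0,0,0],[0.0,0,0,0.003,0,0,0],[0.0,0,0,0,0,0,0],[0.0,0,0,0,0,0,0]]},
)

```text
time: 27.65
tool_pos: [0.6189, -0.0938, 0.0881]
tool_rot: [-0.0, 0.733, 0.68, -0.0]
contact_force: [0.6, 1.2, -3.3]
gripper_width: 0.131
grasp_force: 59.5
```

>>> creep_tool(
  ticks={"segments": [[0.0,0,0,0.0015,0,0,0],[0.0,0,0,0,0,0,0],[0.0,0,0,0,0,0,0]]},
)

```text
time: 28.02
tool_pos: [0.6189, -0.0938, 0.0867]
tool_rot: [0.0, 0.733, 0.68, 0.0]
contact_force: [-0.8, 0.7, -3.5]
gripper_width: 0.131
grasp_force: 59.5
```

>>> creep_tool(
  ticks={"segments": [[0.0,0,0,0.0015,0,0,0],[0.0,0,0,0,0,0,0],[0.0,0,0,0,0,0,0]]},
)

```text
time: 28.4
tool_pos: [0.6191, -0.0938, 0.0853]
tool_rot: [0.0, 0.733, 0.68, 0.0]
contact_force: [0.1, -1.8, -2.7]
gripper_width: 0.135
grasp_force: 59.6
```

>>> creep_tool(
  ticks={"segments": [[0.0,0,0,0.001,0,0,0],[0.0,0,0,0,0,0,0],[0.0,0,0,0,0,0,0]]},
)

```text
time: 28.78
tool_pos: [0.6193, -0.0937, 0.0853]
tool_rot: [0.0, 0.733, 0.68, 0.0]
contact_force: [-3.4, 1.0, 5.1]
gripper_width: 0.13
grasp_force: 60.8
```

>>> creep_tool(
  ticks={"segments": [[0.2,0,0,0,0,0,0],[0.35,0,0,0,0,0,0],[0.4,0,0,0,0,0,0],[0.4,0,0,-0.02,0,0,0],[0.4,0,0,-0.04,0,0,0]]},
)

```text
time: 29.4
tool_pos: [0.6177, -0.0935, 0.1437]
tool_rot: [-0.002, 0.733, 0.68, -0.001]
contact_force: [0.5, -0.3, 0.3]
gripper_width: 0.401
grasp_force: 0.0
```

>>> creep_tool(
  ticks={"segments": [[0.4,0,0,-0.06,0,0,0],[0.4,0,0,-0.03,0,0,0],[0.4,0,0,0,0,0,0],[0.4,0,0,0,0,0,0]]},
)

```text
time: 29.9
tool_pos: [0.6185, -0.0937, 0.2337]
tool_rot: [-0.0, 0.733, 0.68, -0.0]
contact_force: [0.2, 0.1, -0.2]
gripper_width: 0.398
grasp_force: 0.0
```

```bash
python3 w.py w11 stick_twin stick_round
python3 m.py | grep -A4 -E "stick|goblet|vase|rack" | grep -E "top|side|0.09 0"
```

Run:
```python
from h import *
im,_=manip.grab_frame("side"); cv2.imwrite("pics/s11.png",cv2.resize(im[100:450,150:500,::-1],(600,600)))
```

```text
stick_twin 0.97 4769 z [ 19.  84. 131.]
    -0.005 0.014 10 [ 632.2 -112.6   10.3] [ 627.3 -126. ] [56.1 22.4] 47.3
    0.07 0.09 323 [618.3 -87.   86.2] [617.6 -94.4] [83.8 22.6] 86.2
    0.1 0.135 856 [617.6 -91.7 127.5] [617.5 -94.1] [25.9 11.9] 86.0
stick_round 0.74 4432 z [ 16.  88. 127.]
    -0.005 0.014 16 [622.2  -3.6  11.2] [620.1  -3.3] [ 3.6 27.9] 83.7
    0.07 0.09 940 [623.8  14.9  87.6] [623.9  18.8] [37.7 29.7] 3.3
    0.1 0.135 1896 [623.5  21.  124.4] [623.3  22. ] [25.  24.9] 48.4
top stick_round 0.57 623 med [616.  19.  32.] zmax [ 16.  32. 131.]
    0.09 0.135 240 [620.1  20.6 117.7] (array([621.5,  21. ]), arr
[... 1002 characters left out ...]
111.1] (array([648.5, 129.7]), array([24.2,  8.8]), 64.4)
side stick_twin 0.82 747 med [ 616. -111.   59.] zmax [ 19.  59. 134.]
    0.09 0.135 233 [ 618.  -108.3  107.6] (array([620.1, -96.9]), array([81.2, 21.9]), 83.6)
side goblet 0.89 892 med [461.  66.  81.] zmax [  1.  81. 112.]
    0.09 0.135 336 [461.5  74.3 102.1] (array([461.3,  74.3]), array([54.9, 52.1]), 71.0)
side bud_vase 0.64 1418 med [ 500. -377.   53.] zmax [  3.  53. 116.]
    0.09 0.135 273 [ 500.3 -368.5  111.4] (array([ 500.6, -366.4]), array([28.9, 27.3]), 87.2)
side letter_rack 0.76 1158 med [462. 345.  63.] zmax [  3.  63. 108.]
    0.09 0.135 199 [464.2 365.7  98.1] (array([461.7, 355.7]), array([41.8, 73.9]), 78.3)
```

View pics/s11.png

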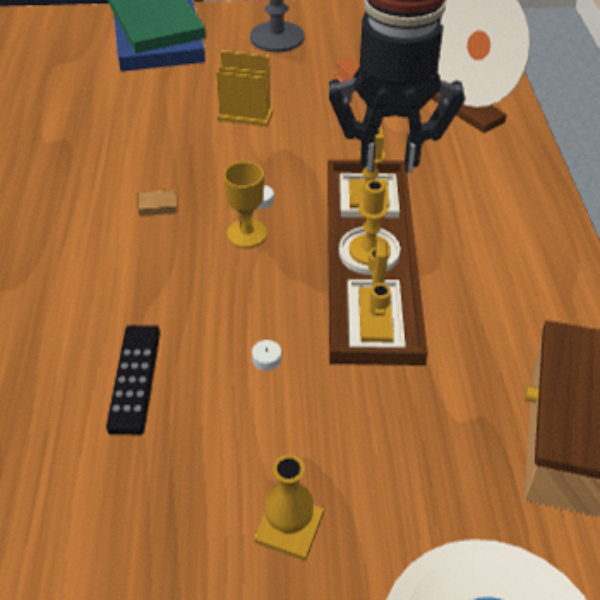

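View pics/w11.png

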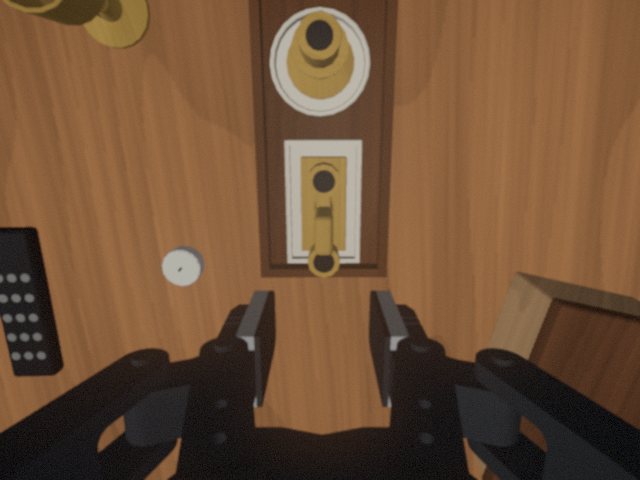

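All three candlesticks stand upright in their matching dishes: in the wrist view the twin is centred at (323,205) and the round one at (321,62), and in the side view the square one is at (370,193). The goblet, vase and rack have not moved, and the gripper is clear.

```bash
python3 -c "
from plant import manip
print(manip.job_done(), manip.state()['time'])"
```

```text
the job is handed in; nothing more can be done
the job is handed in; nothing more can be done
```

The job is handed in at about 33 s of the 80 s allowed: all three candlesticks stand upright and released in the dishes matching their feet, and the goblet, bud vase and letter rack measured in place; the verdict itself was not shown to me.

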